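Lay a shaft in the length stop and collapse the stop one hole onto it

ROBOT

A 6-joint arm with a two-finger parallel gripper is mounted at the origin on a cart in front of the work surface, level with it; the furniture and walls round the work are solid. World frame = base frame: x ahead of the robot, y to its left, z up, the work surface at z = 0. Lengths are in m, angles in rad, forces in N, time in s.
With the tool pointing down it reaches from about 0.35 to 0.925 m from the base axis. Payload 6.4 kg.
Tool frame: the origin (TCP) lies at the very end of the fingers, on their centre line; the grasp point (between the pads) lies hold_point_z behind it (hold_point_z is the distance from the TCP to the grasp point, in m); z points along the fingers, y is the line along which they close (so a half turn about z gives the same grasp; the last joint's range is limited). The gripper opens to 85 mm and grips with 20 to 120 N. Pads are 22 mm wide; open, the fingers measure 114 mm over their backs; the gripper's body (76 mm by 85 mm) begins 54 mm behind the grasp point. The pads swing forward as they close: fully open they stand 13 mm farther back than shut.
Start: joints at [1.114, 0.245, 1.558, -0, 1.339, -0.174], TCP at [0.181, 0.624, 0.231] pointing down, gripper open.
Joint ranges: [-3.13, 3.13], [-1.02, 2.26], [0.13, 2.54], [-0.95, 4.09], [0.21, 2.88], [-2.74, 2.74]. Speed limits (rad/s): [2.57, 2.57, 3.14, 3.14, 3.14, 3.14].

INTERFACE

Orientations are given as a 3x3 rotation matrix whose columns are the frame's x, y, z axes.
In Python, from plant import * gives the robot as it stands. The module is installed in compiled form; this text tells all that it offers.
- The arm moves only by the tool servo_tool, never from a script. Its argument "steps" is a list that holds one entry, the list of rows, each a list of 6 numbers: the shift along the tool's x, y, z in cm, then the turn, a rotation vector about the tool's x, y, z in rad. A call has 1 to 8 rows; each row is the pose to reach, as a shift and turn from the pose commanded when the call began, along the tool's axes at that moment; what a row does not reach only later rows make up. A row lasts 1/8 s, in which the tool goes at most 62.5 mm and 10.7 degrees, less where a joint would pass 70% of its speed; a pose out of reach is approached as far as the arm can. A call with a gripper value outside its range is refused whole. "gripper" is the closure in counts, from 0 (fully open) to 255 (shut), set as the call begins (left out, the last holds). The fingers move at their own pace and stop on an object; "grip_force" is the grip in N (left out, the last holds). Time passes only in rows, so rows that repeat a pose let the fingers close. It gives the time, the measured TCP pose, the force, the opening and the grip force at its end, in the units of the state.
- sense(): the state, without advancing time (a new reading comes with each control period).
- capture(name): name is "scene" or "top" or "wrist"; returns a dict with "frame" (384x512x3 uint8, red, green, blue), "fx", "fy", "cx", "cy" (pixels), "world_from_camera" (4x4, takes a point from camera to world coordinates). Camera axes: x right, y down, z forward; pixel columns grow to the right and rows downward; lengths in m; the calibration is good to about 2 mm. The wrist camera is an equidistant fisheye: a pixel r from the principal point sees the ray r / f radians off the axis. A picture is of the moment at which its call begins. There is no depth.
- close_job(): hands the job in; it is judged then, once.
The state is a dict: "time_s": time; "joint_positions": joint angles; "qvel": joint speeds; "effort": joint torques, N m; "tool_pos": TCP position; "ee_rot": TCP orientation; "wrist_force": force on the tool from outside, world axes, zero at the start; "ft_torque": the same for the moment, N m; "finger_gap": finger opening in m; "finger_force": force on a finger pad.
Only numpy, scipy, OpenCV 4.12 (cv2) and the standard library are available. Lean on these libraries where they do the work, as an engineer would, in place of code of your own. Each camera call takes 0.05 s, during which the arm holds its last target. There are 200 camera calls.

TASK

Lay the loose steel shaft in the two V blocks of the telescoping length stop and let go of it. Then press the orange button, slide the outer tube along towards the blue headstock, release the button once the tube has left its slot and push on gently until the button snaps up in the next hole, so that the jaw closes the shaft in. Never push on the stop with more than about 12 N, and leave the other things on the table where they are.

Things in the scene. Friction and masses are not known exactly. Their poses are not given: they have to be found in the camera images.
- stop_stand: Length stop, fixed to the table: dark base plate 335x125x12 mm with a blue headstock (top 58 mm up, face at x = -140 mm), two V blocks, and a telescoping square tube along x at y = +30 mm (axis 36 mm up). Origin on the table under its middle; x from headstock to the outer tube's free end, y from V blocks to tube, z up. Over 12 N anywhere on it damages it.
- cradle_mid (a point): Where the middle of the shaft's axis belongs, between the two V blocks, 32.5 mm up; axes as the stand's, Vs along x. V blocks: 12 mm thick, centred 34 mm to either side along x, 90 degree Vs, 28 mm wide on top, 38 mm high; 56 mm free between them down to the base plate. Nearest face of the tube 56 mm away in y. A shaft laid here has 7 mm to the headstock.
- shaft_mid (a point): Centre of the loose bright steel shaft, 12 mm diameter, 110 mm long, about 0.1 kg, at first lying on the table (this point then 6 mm up). Its long axis is this point's y; it can roll, so x and z turn about y.
- shaft: The same shaft as a body; long axis y. Its origin lies on its surface at mid length, not on its axis: use shaft_mid for its place.
- jaw_face (a point): Face, 32 to 36 mm up, of the blue jaw (10 mm thick, 20 to 50 mm up, y from -62 to +44 mm) at the headstock end of the outer tube, facing the V blocks. 177 mm from the headstock face when stop_sleeve reads 0; it closes on the shaft as the tube collapses.
- button_top (a point): Centre of the top of the round orange push button (24 mm across) on the outer tube (28 mm square, 112 mm long, top 50 mm up); 65 mm up when not pressed, 11 mm proud of its collar; only the thumb ledge is higher. Moves with tube and button. Pressed straight down: 2.5 N starts it, then 0.4 N per mm; bottoms at 9 mm (6 N).
- ledge_face (a point): Middle of the pushing face of the blue upright thumb ledge on the outer tube, 14.5 mm from the button's centre on its headstock side; the face looks at the button (+x), is 34 mm wide and rises from 50 to 84 mm above the table (this point 76 mm). A finger on the button that moves towards the headstock (-x of the stand) bears on it and collapses the tube.
- stop_button (a joint): Depth of the button in m: 0 up, 0.009 fully down. A shoulder on its stem locks the outer tube to the inner one; pressed over 5 mm it is free. Released between slot and hole it stays about 5 mm down, its shoulder under the tube wall; over the hole it springs up to 0 and locks (under 2 mm means locked).
- stop_sleeve (a joint): Travel of the outer tube towards the headstock in m, about 0 at first, button up in a slot with up to 25 mm of play; 28 mm on, its 8 mm shoulder is under the wall. The next hole (2 mm play, then solid wall) locks it somewhere between 0.041 and 0.063, differently from stop to stop: to be felt. Friction 1.5 N, up to 1 N more under the wall.
- oiler: Small white oiler bottle with a red spout, 32 mm across, 105 mm tall, standing; bystander, origin under its middle.
- bushing: Bright linear ball bushing, 21 mm across, 30 mm tall, standing; bystander, origin under its middle.
- marker: Green and white marker pen, 17 x 135 x 16 mm, lying along its y; bystander, origin under its middle.
- nylon_foot: White nylon block, 52 x 45 x 20 mm; bystander, origin under its middle.
There are look-alikes about, which are no part of the job. What is shaped like the shaft but brown is not meant.

How it is judged:
By the outcome, as a careful person would: the job done as asked, in the order asked, and still so for the second after the job is handed in, with the robot touching nothing.
It also fails if it takes over 50 s, if anything falls off the work surface, if the arm or the gripper's body presses on something with over 40 N, if the wrist force passes 120 N, or if a joint passes its speed limit or range.

## Working session

There is one attempt and no reset: what is moved stays moved. The work goes in short steps, Python scripts to look and compute and a tool call to move; the robot and the scene stay as the last step left them, time stands still between calls to the robot, and variables do not carry over. Pictures are saved under pics/ and viewed, at most 10 in all, crops included, and the job is handed in when it is done.

Besides the shell and the picture viewer there is one more tool, called in YAML: its name, and indented under it one key for each argument. servo_tool: Moves the arm, as the interface text tells. Its arguments: {"type":"object","properties":{"steps":{"type":"array","items":{"type":"array","items":{"type":"array","items":{"type":"number"}}}},"gripper":{"type":"number"},"grip_force":{"type":"number"}},"required":["steps"]}

```bash
mkdir -p pics; cat > h.py <<'E'
from plant import *
import numpy as np, cv2
def save(n,f):
    c=capture(n); cv2.imwrite('pics/'+f,c['frame'][:,:,::-1]); np.save('pics/'+f+'.npy',{k:c[k] for k in c if k!='frame'},allow_pickle=True); return c
def ray(c,u,v,fish=False):
    x=(u-c['cx'])/c['fx'];y=(v-c['cy'])/c['fy']
    if fish:
        r=np.hypot(x,y); s=np.sin(r)/r if r>1e-9 else 1; d=np.array([x*s,y*s,np.cos(r)])
    else: d=np.array([x,y,1.])
    T=c['world_from_camera']; return T[:3,3],T[:3,:3]@d
def atz(c,u,v,z,fish=False):
    o,d=ray(c,u,v,fish); return o+d*(z-o[2])/d[2]
def load(f): return np.load('pics/'+f+'.npy',allow_pickle=True).item()
E
python3 - <<'E'
from h import *
a=save('scene','s1.png');b=save('top','t1.png')
A=cv2.imread('pics/t1.png');cv2.imwrite('pics/t1b.png',cv2.resize(A,(800,600),interpolation=cv2.INTER_CUBIC))
print(b['world_from_camera'],b['fx'],sense())
E
```

```text
[[ 0.01542016 -0.98211163  0.18766717  0.33692073]
 [-0.99973514 -0.01193706  0.01967607  0.1313637 ]
 [-0.0170839  -0.18792087 -0.98203558  1.17419419]
 [ 0.          0.          0.          1.        ]] 463.0519827073958 {'time_s': 0.1, 'joint_positions': array([ 1.11390422e+00,  2.45754510e-01,  1.55888384e+00,  1.88692895e-05,
        1.33867247e+00, -1.74120464e-01]), 'qvel': array([ 0.00176325, -0.00105583, -0.00265405, -0.00011799,  0.00089724,
        0.00052702]), 'effort': array([ 2.63523516e-04, -4.30669498e+01, -3.27128363e+01, -2.13194662e-04,
        2.92039236e-03,  6.17509670e-06]), 'tool_pos': array([0.18114524, 0.62373914, 0.23028838]), 'ee_rot': array([[-9.60284450e-01,  2.79021817e-01, -7.74467270e-04],
       [ 2.79022714e-01,  9.60283277e-01, -1.53382806e-03],
       [ 3.15736474e-04, -1.68900520e-03, -9.99998524e-01]]), 'wrist_force': array([-0.60634726,  0.54894093,  0.32272908]), 'ft_torque': array([ 0.02804079, -0.05822296,  0.00681269]), 'finger_force': 0.0, 'finger_gap': 0.08541025517376895}
```

View pics/t1b.png

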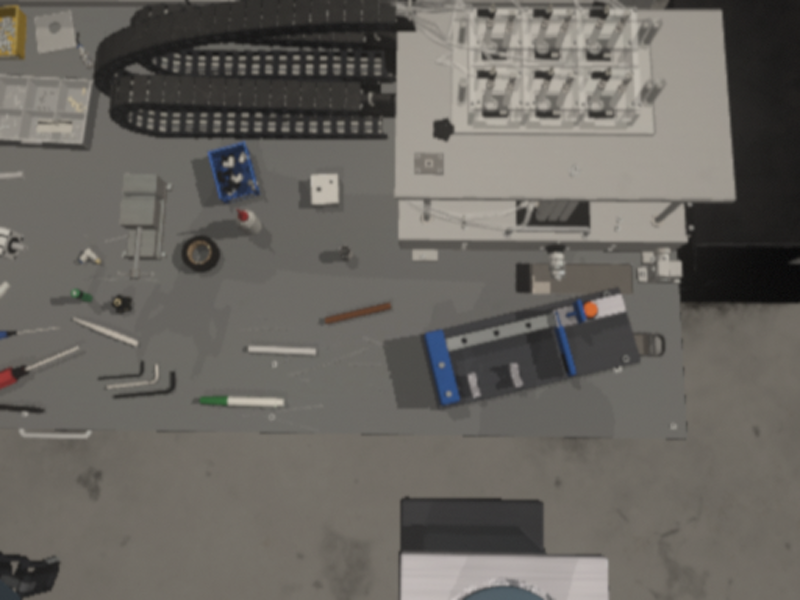

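View pics/s1.png

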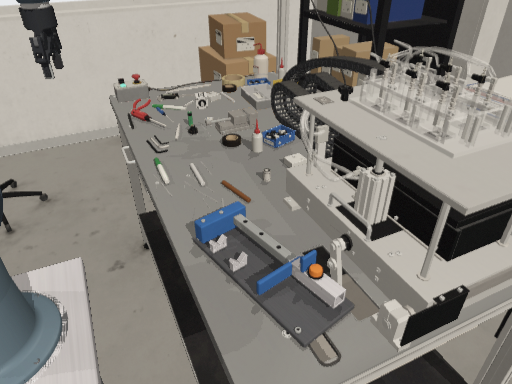

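The top view (800 px wide) shows the stand with its headstock at (442,368), the V blocks at (474,384) and (515,375), and the button at (591,310). The steel shaft is probably the rod at (281,350); the marker is at (240,401) and the brown look-alike at (357,313).

```bash
cat > m.py <<'E'
from h import *
from scipy.optimize import least_squares
c=load('t1.png'); A=cv2.imread('pics/t1.png'); H=cv2.cvtColor(A,cv2.COLOR_BGR2HSV)
k=.64
def P(u,v,z): return atz(c,u*k,v*k,z)
m=((H[...,0]<15)&(H[...,1]>180)&(H[...,2]>150)); ys,xs=np.nonzero(m); s=(xs>350)&(ys>170)&(ys<230)
ob=(xs[s].mean(),ys[s].mean()); but=atz(c,*ob,.063); print('button',but,s.sum())
# shaft blob
g=A.min(2); w=np.zeros_like(g); w[215:235,150:210]=g[215:235,150:210]
ys,xs=np.nonzero(w>130); print('n',len(xs))
pts=np.array([atz(c,x,y,.008)[:2] for x,y in zip(xs,ys)]); mu=pts.mean(0); U=np.linalg.svd(pts-mu)[2]; pr=(pts-mu)@U.T
print('shaft',mu,U[0],np.ptp(pr,axis=0), mu+U[0]*(pr[:,0].max()+pr[:,0].min())/2)
for n,(u,v) in dict(rodA=(75,320),rodB=(137,345)).items(): print(n,P(u,v,.006))
# stand blue fit: headstock top corners
m=((abs(H[...,0].astype(int)-108)<12)&(H[...,1]>140)&(H[...,2]>60)).astype(np.uint8); m[:200]=0;m[:,:260]=0;m[:,300:]=0
r=cv2.minAreaRect(np.argwhere(m)[:,::-1].astype(np.float32)); print('headstock',r,[atz(c,*p,.058) for p in cv2.boxPoints(r)])
Q=[]
obs=[((640,361),(.1675,-.0625,.012)),((449,407),(-.1675,-.0625,.012)),((474,384),(-.034-.066+.0,-.0,.038))]
yaw=[np.degrees(np.arctan2(*(P(640,361,.012)-P(449,407,.012))[1::-1]))]
print(yaw,P(640,361,.012),P(449,407,.012),P(619,291,.012),P(474,384,.033),P(515,375,.033))
E
python3 m.py; python3 - <<'E'
import cv2
A=cv2.imread('pics/t1.png')
a=cv2.resize(A[175:270,145:245],None,fx=4,fy=4,interpolation=2);b=cv2.resize(A[180:275,260:420],None,fx=5,fy=5,interpolation=2)
import numpy as np
cv2.imwrite('pics/crop.png',b)
E
```

```text
button [ 0.52675846 -0.12976627  0.063     ] 41
n 152
shaft [0.4624932  0.35671511] [-0.02569382 -0.99966986] [0.10741264 0.03137379] [0.46251334 0.35749873]
rodA [0.50710081 0.70056004 0.006     ]
rodB [0.46722256 0.59433879 0.006     ]
headstock ((282.558837890625, 234.7353057861328), (45.839229583740234, 11.399174690246582), 75.96376037597656) [array([0.48428879, 0.12627063, 0.058     ]), array([0.49140282, 0.09949819, 0.058     ]), array([0.38486413, 0.07231544, 0.058     ]), array([0.37795502, 0.09861866, 0.058     ])]
[np.float64(-75.78181595292308)] [ 0.45177238 -0.21912503  0.012     ] [0.37460792 0.08541949 0.012     ] [ 0.56533746 -0.19022107  0.012     ] [0.41009387 0.04730774 0.033     ] [ 0.42504222 -0.01689994  0.033     ]
```

View pics/crop.png

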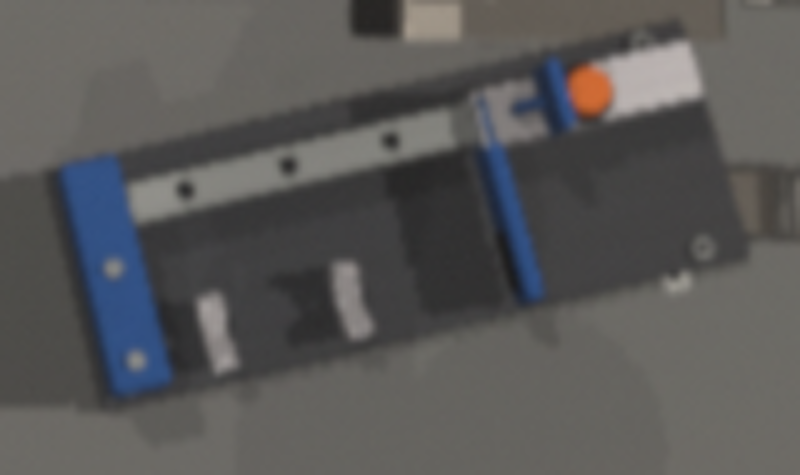

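```bash
cat > fit.py <<'E'
from h import *
from scipy.optimize import least_squares
c=load('t1.png')
def C(u,v): return (u+.5)/5-.5+260,(v+.5)/5-.5+180
obs=[((747,258),(.1675,-.0625,.012)),((682,20),(.1675,.0625,.012)),((118,155),(-.14,None,.058)),((171,380),(-.14,None,.058)),
((217,333),(-.112,-.04,.033)),((352,300),(-.044,-.04,.033)),((590,90),(None,.03,.065)),((185,190),(None,.03,.046)),((390,141),(None,.03,.046))]
pts=[atz(c,*C(*p),q[2])[:2] for p,q in obs]
def R(a): return np.array([[np.cos(a),-np.sin(a)],[np.sin(a),np.cos(a)]])
def f(t):
    r=[]
    for p,(o,q) in zip(pts,obs):
        l=R(t[2]).T@(p-t[:2]); r+=[l[i]-q[i] for i in (0,1) if q[i] is not None]
    return r
s=least_squares(f,[.46,-.05,-1.32],loss='soft_l1',f_scale=.002); t=s.x
def W(x,y): return t[:2]+R(t[2])@[x,y]
if __name__=='__main__':
    print(t,np.degrees(t[2]));print(np.round(np.array(f(t))*1e3,1))
    print('cradle',W(-.078,-.04))
    print('button stand',R(t[2]).T@(pts[6]-t[:2]),'jaw',R(t[2]).T@(atz(c,*C(500,190),.05)[:2]-t[:2]))
    import plant; print([k for k in dir(plant) if k[0]!='_'], getattr(plant,'hold_point_z',None))
    cs=load('s1.png')
    def tri(a,b):
        o1,d1=ray(c,*a);o2,d2=ray(cs,*b); M=np.c_[d1,-d2]; l=np.linalg.lstsq(M,o2-o1,rcond=None)[0]; return (o1+d1*l[0]+o2+d2*l[1])/2,np.linalg.norm(o1+d1*l[0]-o2-d2*l[1])
    print('device',tri((557*.64,262*.64),(340,245)),'button',tri(C(590,90),(316,271)))
    print('platform corner',tri((397*.64,197*.64),(297,99)), tri((735*.64,197*.64),(511,199)))
    print('shaft',tri((281*.64,350*.64),(197,174)))
E
python3 fit.py
```

```text
[ 0.47472573 -0.04957337 -1.33031754] -76.2215806205772
[-9.9 -0.2 -7.8 -1.3  1.1  0.6  1.4 -0.5  1.6  0.3  1.1 -0.1  0.8]
cradle [0.41729969 0.0166554 ]
button stand [0.09022229 0.03106747] jaw [ 0.03851242 -0.0049799 ]
['IKError', 'capture', 'close_job', 'hold_point_z', 'sense'] 0.0187
device (array([ 0.60701579, -0.08541122,  0.04738783]), np.float64(0.005915400926092792)) button (array([ 0.52717158, -0.13157091,  0.05602918]), np.float64(0.0015951712597938204))
platform corner (array([0.64557309, 0.16453355, 0.24865165]), np.float64(0.004761258989401657)) (array([ 0.65974008, -0.29451301,  0.26565569]), np.float64(0.046002142463960435))
shaft (array([0.46270722, 0.3589476 , 0.00218917]), np.float64(0.0001247693598269245))
```

servo_tool:
  steps:
    - [[-4.3,-2.2,1.2,0,0,0.164],[-8.6,-4.4,2.5,0,0,0.328],[-12.9,-6.6,3.7,0,0,0.493],[-17.2,-8.9,5,0,0,0.657],[-21.5,-11,6.2,0,0,0.821],[-25.8,-13.3,7.5,0,0,0.986],[-30.1,-15.5,8.7,0,0,1.15],[-34.4,-17.7,10,0,0,1.314]]
  gripper: 0

```text
time_s: 1.1
tool_pos: [0.4631, 0.3569, 0.1306]
ee_rot: [[0.031, 1.0, -0.0], [1.0, -0.031, -0.0], [-0.0, -0.0, -1.0]]
wrist_force: [0.1, -0.0, 1.0]
finger_gap: 0.0855
finger_force: 0.0
```

servo_tool:
  steps:
    - [[0,0,0,0,0,0],[0,0,0,0,0,0]]
  gripper: 100

```text
time_s: 1.35
tool_pos: [0.4619, 0.3584, 0.1311]
ee_rot: [[0.025, 1.0, -0.001], [1.0, -0.025, -0.0], [-0.0, -0.001, -1.0]]
wrist_force: [-0.2, -0.2, -0.4]
finger_gap: 0.0524
finger_force: 0.0
```

```bash
cat >> h.py <<'E'
def go(x,y,z,yaw,show=True):
    "shift (cm) and turn (rad) in present tool axes to bring TCP there, tool down, tool y at world angle yaw (deg)"
    from scipy.spatial.transform import Rotation as Ro
    s=sense(); R=s['ee_rot']; a=np.radians(yaw)
    Y=np.array([np.cos(a),np.sin(a),0]);Z=np.array([0,0,-1.]);T=np.c_[np.cross(Y,Z),Y,Z]
    d=R.T@(np.array([x,y,z])-s['tool_pos'])*100; r=Ro.from_matrix(R.T@T).as_rotvec()
    print('go',np.round(d,2),np.round(r,3))
E
python3 - <<'E'
from h import *
s=sense();print(s['time_s'],s['tool_pos'],s['ee_rot'],s['wrist_force'],s['finger_gap'],s['joint_positions'])
c=save('wrist','w1.png');print(c['world_from_camera'],c['fx'])
A=cv2.imread('pics/w1.png'); 
o=c['world_from_camera']
E
```

```text
1.35 [0.46189699 0.35835658 0.13107443] [[ 2.52398720e-02  9.99681144e-01 -7.47729224e-04]
 [ 9.99681421e-01 -2.52399240e-02 -6.01838203e-05]
 [-7.90372591e-05 -7.45971981e-04 -9.99999719e-01]] [-0.24132843 -0.16907252 -0.36987474] 0.052429449024322436 [4.65889092e-01 2.05286403e-01 1.79944029e+00 3.10841244e-04
 1.13756105e+00 4.91001082e-01]
[[ 0.99969235 -0.02310164 -0.00902914  0.46595628]
 [-0.02477943 -0.9462169  -0.32258263  0.44175449]
 [-0.00109134  0.32270712 -0.94649824  0.27309901]
 [ 0.          0.          0.          1.        ]] 297.3186396354542
```

View pics/w1.png

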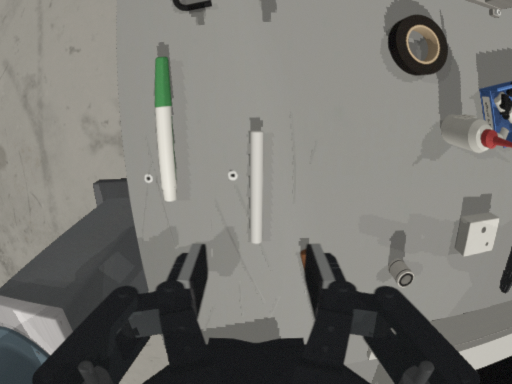

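The wrist view shows the shaft with ends at about (257,132) and (257,243), between the fingers' line.

```bash
python3 - <<'E'
from h import *
c=load('w1.png')
a=atz(c,257,131.5,.006,True);b=atz(c,257,243,.006,True);m=(a+b)/2;d=a-b
print(a,b,m,np.linalg.norm(d),np.degrees(np.arctan2(d[1],d[0])))
yaw=np.degrees(np.arctan2(d[1],d[0]))-90
go(m[0],m[1],.003,yaw)
E
```

```text
[0.46608493 0.41183305 0.006     ] [0.46347435 0.30049271 0.006     ] [0.46477964 0.35616288 0.006     ] 0.11137093552905775 88.65683644419404
go [-0.26  0.32 12.84] [-0.    -0.    -0.001]
```

servo_tool:
  steps:
    - [[-0.2,0.25,4,0,0,0],[-0.2,0.25,8,0,0,0],[-0.2,0.25,11,0,0,0],[-0.2,0.25,12.4,0,0,0],[-0.2,0.25,12.8,0,0,0],[-0.2,0.25,12.8,0,0,0]]

```text
time_s: 2.15
tool_pos: [0.4653, 0.3569, 0.0043]
ee_rot: [[0.025, 1.0, 0.002], [1.0, -0.025, 0.001], [0.001, 0.002, -1.0]]
wrist_force: [-0.1, 1.0, -0.0]
finger_gap: 0.052
finger_force: 0.0
```

servo_tool:
  steps:
    - [[0,0,0,0,0,0],[0,0,0,0,0,0],[0,0,0,0,0,0],[0,0,0,0,0,0],[0,0,0,0,0,0]]
  gripper: 255
  grip_force: 50

```text
time_s: 2.78
tool_pos: [0.4653, 0.3564, 0.0042]
ee_rot: [[0.026, 1.0, 0.001], [1.0, -0.026, 0.0], [0.001, 0.001, -1.0]]
wrist_force: [-1.0, -1.2, 6.2]
finger_gap: 0.0096
finger_force: 49.1
```

servo_tool:
  steps:
    - [[0,0,-2,0,0,0],[0,0,-6,0,0,0],[0,0,-10,0,0,0],[0,0,-12,0,0,0],[0,0,-12,0,0,0]]

```text
time_s: 3.4
tool_pos: [0.4656, 0.3566, 0.125]
ee_rot: [[0.026, 1.0, 0.003], [1.0, -0.026, 0.001], [0.002, 0.003, -1.0]]
wrist_force: [0.2, 0.2, -0.6]
finger_gap: 0.0093
finger_force: 49.0
```

```bash
python3 - <<'E'
from h import *
c=save('wrist','w2.png')
go(.4173,.0167,.12,13.8)
A=cv2.imread('pics/w2.png'); print(c['world_from_camera'])
E
```

```text
go [-34.05  -3.84   0.31] [-0.     0.    -0.267]
[[ 0.99967168 -0.02499652 -0.00563076  0.46920066]
 [-0.02548059 -0.94669282 -0.32112839  0.43976824]
 [ 0.00269649  0.32116643 -0.94701893  0.26715917]
 [ 0.          0.          0.          1.        ]]
```

View pics/w2.png

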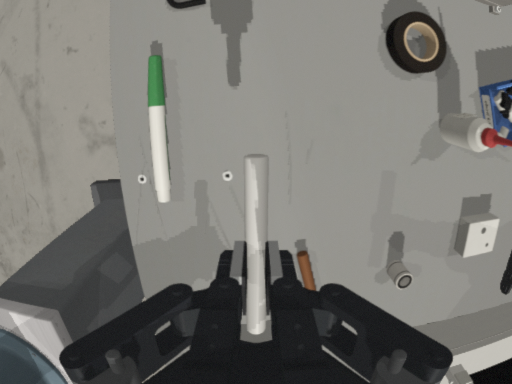

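The wrist view shows the shaft held, with ends at about (257,157) and (257,333). I'll check that it is level.

```bash
python3 - <<'E'
from h import *
c=load('w2.png')
for z in (.12,.125,.127,.13,.135):
    a=atz(c,257,157,z,True);b=atz(c,257,333,z,True);print(z,a,b,np.linalg.norm(a-b))
s=sense();print(s['tool_pos'])
E
```

```text
0.12 [0.46950558 0.41058513 0.12      ] [0.46670737 0.2919677  0.12      ] 0.1186504234490463
0.125 [0.46949522 0.41157668 0.125     ] [0.46679208 0.2969895  0.125     ] 0.1146190599806767
0.127 [0.46949107 0.4119733  0.127     ] [0.46682597 0.29899821 0.127     ] 0.11300651459332887
0.13 [0.46948486 0.41256823 0.13      ] [0.4668768  0.30201129 0.13      ] 0.11058769651230711
0.135 [0.4694745  0.41355977 0.135     ] [0.46696151 0.30703308 0.135     ] 0.10655633304393751
[0.46455209 0.3560418  0.12308587]
```

servo_tool:
  steps:
    - [[-5,-0.6,0,0,0,-0.04],[-10,-1.1,0,0,0,-0.08],[-15,-1.7,0,0,0,-0.12],[-20,-2.3,0,0,0,-0.16],[-25,-2.8,0,0,0,-0.2],[-30,-3.4,0,0,0,-0.24],[-34,-3.8,0,0,0,-0.267],[-34,-3.8,0,0,0,-0.267]]

```text
time_s: 4.45
tool_pos: [0.4164, 0.0156, 0.1215]
ee_rot: [[-0.234, 0.972, -0.003], [0.972, 0.234, 0.001], [0.001, -0.003, -1.0]]
wrist_force: [-0.2, 0.5, -0.8]
finger_gap: 0.0096
finger_force: 49.0
```

```bash
python3 - <<'E'
from h import *
c=save('wrist','w3.png')
s=sense();print(s['tool_pos'],s['ee_rot'],s['finger_gap'])
go(.4173,.0167,.06,13.8)
E
```

```text
[0.41666242 0.01674069 0.12163353] [[-0.23583885  0.97178667 -0.00327073]
 [ 0.97179057  0.23584324  0.00102256]
 [ 0.00176509 -0.0029373  -0.99999413]] 0.009607103719502201
go [-0.03  0.08  6.16] [-0.003 -0.002 -0.003]
```

View pics/w3.png

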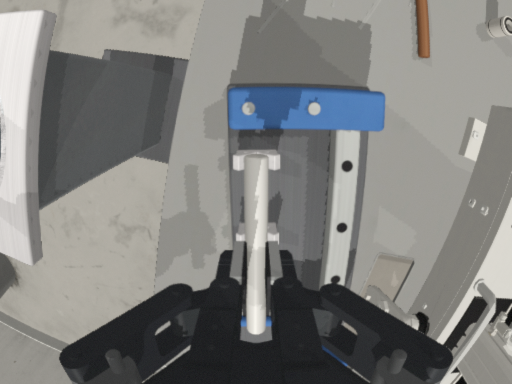

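The shaft lies in line over the Vs. The V block tops span columns 234–281 at row 160 and 237–278 at row 237. The headstock face's top edge is near row 131.

```bash
python3 - <<'E'
from h import *
from fit import R,t
c=load('w3.png')
for n,u,v,z in (('V1',257.5,160,.037),('V2',257.5,237,.037),('V1L',234,160,.037),('V1R',281,160,.037),('hs',257,131,.058),('shaft end',257,155,.127),('tubeR hole1',347,166,.046),('hole2',342,228,.046)):
    p=atz(c,u,v,z,True); print(n,p,(R(t[2]).T@(p[:2]-t[:2])*1e3).round(1))
E
```

```text
V1 [0.41100854 0.05080748 0.037     ] [-112.7  -38. ]
V2 [ 0.42670915 -0.01363396  0.037     ] [-46.3 -38.1]
V1L [0.39322209 0.04654803 0.037     ] [-112.8  -56.3]
V1R [0.42877227 0.05518421 0.037     ] [-112.7  -19.7]
hs [0.40474094 0.07497103 0.058     ] [-137.6  -38.3]
shaft end [0.40560975 0.07128137 0.127     ] [-133.8  -38.3]
tubeR hole1 [0.47870233 0.06519252 0.046     ] [-110.5   31.2]
hole2 [0.49198331 0.01441304 0.046     ] [-58.  32.]
```

servo_tool:
  steps:
    - [[0,0.05,3,0,0,0],[0,0.05,6,0,0,0],[0,0.05,7.5,0,0,0],[0,0.05,8.2,0,0,0],[0,0.05,8.4,0,0,0],[0,0.05,8.5,0,0,0],[0,0.05,8.5,0,0,0]]

```text
time_s: 5.38
tool_pos: [0.419, 0.0173, 0.0389]
ee_rot: [[-0.239, 0.971, 0.001], [0.971, 0.239, -0.0], [-0.001, 0.001, -1.0]]
wrist_force: [-0.6, 0.2, -0.9]
finger_gap: 0.0094
finger_force: 49.0
```

servo_tool:
  steps:
    - [[0,0,0.1,0,0,0],[0,0,0.2,0,0,0],[0,0,0.25,0,0,0]]

```text
time_s: 5.75
tool_pos: [0.4184, 0.0174, 0.0358]
ee_rot: [[-0.239, 0.971, -0.0], [0.971, 0.239, 0.0], [0.0, -0.0, -1.0]]
wrist_force: [-0.6, -0.4, -0.8]
finger_gap: 0.0094
finger_force: 49.0
```

servo_tool:
  steps:
    - [[0,0,0.1,0,0,0],[0,0,0.2,0,0,0],[0,0,0.3,0,0,0],[0,0,0.3,0,0,0]]

```text
time_s: 6.25
tool_pos: [0.4184, 0.0174, 0.0327]
ee_rot: [[-0.239, 0.971, -0.0], [0.971, 0.239, 0.0], [0.0, -0.0, -1.0]]
wrist_force: [-1.0, 0.0, -0.5]
finger_gap: 0.0092
finger_force: 49.0
```

servo_tool:
  steps:
    - [[0,0,0.05,0,0,0],[0,0,0.1,0,0,0],[0,0,0.1,0,0,0]]

```text
time_s: 6.62
tool_pos: [0.4185, 0.0174, 0.0324]
ee_rot: [[-0.239, 0.971, -0.001], [0.971, 0.239, 0.0], [0.0, -0.001, -1.0]]
wrist_force: [-3.8, 0.2, 7.7]
finger_gap: 0.0098
finger_force: 49.8
```

servo_tool:
  steps:
    - [[0,0,0,0,0,0],[0,0,0,0,0,0],[0,0,0,0,0,0],[0,0,-0.5,0,0,0]]
  gripper: 140

```text
time_s: 7.12
tool_pos: [0.418, 0.0175, 0.0366]
ee_rot: [[-0.239, 0.971, -0.001], [0.971, 0.239, 0.0], [0.0, -0.001, -1.0]]
wrist_force: [0.3, -0.3, -0.3]
finger_gap: 0.0387
finger_force: 0.0
```

servo_tool:
  steps:
    - [[0,0,-2,0,0,0],[0,0,-5,0,0,0],[0,0,-9,0,0,0],[0,0,-9,0,0,0]]

```text
time_s: 7.62
tool_pos: [0.421, 0.0168, 0.1304]
ee_rot: [[-0.239, 0.971, 0.008], [0.971, 0.239, -0.002], [-0.004, 0.007, -1.0]]
wrist_force: [0.3, -0.4, 0.1]
finger_gap: 0.0383
finger_force: 0.0
```

```bash
python3 - <<'E'
from h import *
c=save('wrist','w4.png')
s=sense();print(s['time_s'],s['tool_pos'],s['finger_gap'])
E
```

```text
7.675 [0.41953089 0.01715357 0.12834018] 0.03865060294120948
```

View pics/w4.png

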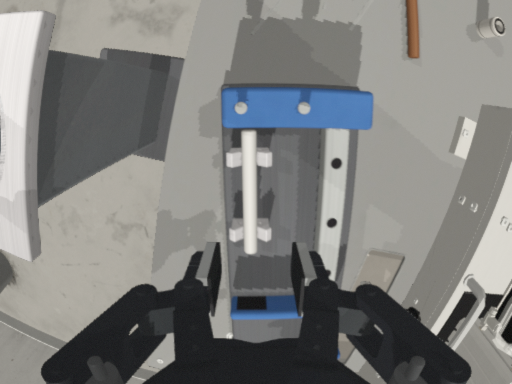

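The shaft now lies in both Vs, with ends at about (250,131) and (250,253), clear of the headstock. The jaw's top edge is near row 297.

```bash
python3 - <<'E'
from h import *
from fit import R,t,W
c=load('w4.png')
for v in (131,253):
    p=atz(c,250,v,.0385,True);print((R(t[2]).T@(p[:2]-t[:2])*1e3).round(1))
b=W(.090,.030);print(b);go(b[0],b[1],.125,13.8)
E
```

```text
[-134.2  -38.4]
[-25.9 -38.9]
[ 0.52529754 -0.1298385 ]
go [-16.8    6.76   0.39] [0.003 0.002 0.   ]
```

servo_tool:
  steps:
    - [[-4.2,1.7,0,0,0,0],[-8.4,3.4,0,0,0,0],[-12.6,5.1,0,0,0,0],[-15.5,6.25,0,0,0,0],[-16.8,6.75,0,0,0,0],[-16.8,6.75,0,0,0,0]]
  gripper: 255

```text
time_s: 8.43
tool_pos: [0.5235, -0.1295, 0.1258]
ee_rot: [[-0.238, 0.971, -0.002], [0.971, 0.238, 0.001], [0.001, -0.002, -1.0]]
wrist_force: [-0.0, -0.1, 0.4]
finger_gap: 0.0001
finger_force: 0.0
```

```bash
python3 - <<'E'
from h import *
from fit import R,t
c=save('wrist','w5.png');s=sense()
print(s['time_s'],s['tool_pos'],s['finger_gap'],(R(t[2]).T@(s['tool_pos'][:2]-t[:2])*1e3).round(1))
H=cv2.cvtColor(cv2.imread('pics/w5.png'),cv2.COLOR_BGR2HSV)
m=((H[...,0]<15)&(H[...,1]>180)&(H[...,2]>120)).astype(np.uint8)
n,l,st,ce=cv2.connectedComponentsWithStats(m)
for i in range(1,n):
    if st[i,4]>30:
        p=atz(c,*ce[i],.065,True);print(st[i],ce[i],(R(t[2]).T@(p[:2]-t[:2])*1e3).round(1))
E
```

```text
8.475 [ 0.52320457 -0.12886591  0.12585094] -0.00028644495519580343 [88.6 28.2]
```

View pics/w5.png

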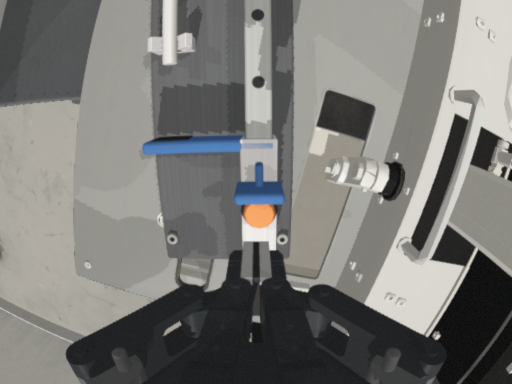

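The wrist view shows the button at (260,215), the ledge's pushing face with its top edge near row 204 (columns 236–284), and a fitting whose tip reaches (328,170).

```bash
python3 - <<'E'
from h import *
from fit import R,t
c=load('w5.png');s=sense()
S=lambda p:(R(t[2]).T@(p[:2]-t[:2])*1e3).round(1)
for n,u,v,z in (('button',260,216,.065),('ledge face',260,203,.084),('ledgeL',235,203,.084),('ledgeR',284,203,.084),('dev',328,170,.05),('dev',328,170,.1),('dev',328,170,.14),('V2',172,45,.037),('jaw',190,153,.05)): print(n,z,S(atz(c,u,v,z,True)))
T=np.linalg.inv(c['world_from_camera']);p=T[:3,:3]@s['tool_pos']+T[:3,3]
r=np.hypot(p[0],p[1]);th=np.arctan2(r,p[2]);print('tcp pix',c['cx']+c['fx']*th*p[0]/r,c['cy']+c['fy']*th*p[1]/r)
E
```

```text
button 0.065 [90.9 33.3]
ledge face 0.084 [73.7 33. ]
ledgeL 0.084 [73.7 16.5]
ledgeR 0.084 [73.7 48.9]
dev 0.05 [59.2 85.6]
dev 0.1 [47.1 73. ]
dev 0.14 [37.4 62.9]
V2 0.037 [-38.9 -35. ]
jaw 0.05 [ 46.1 -19.5]
tcp pix 251.9418355939368 254.55927135491953
```

```bash
python3 - <<'E'
from h import *
from fit import R,t,W
c=load('w5.png');d=load('t1.png')
o1,d1=ray(c,328,170,True);o2,d2=ray(d,557*.64,277*.64)
l=np.linalg.lstsq(np.c_[d1,-d2],o2-o1,rcond=None)[0];p=o1+d1*l[0];q=o2+d2*l[1];print(p,q,(R(t[2]).T@(p[:2]-t[:2])*1e3).round(1))
b=W(.092,.030);go(b[0],b[1],.075,13.8)
E
```

```text
[ 0.59905459 -0.10231413 -0.0393979 ] [ 0.59865023 -0.10008358 -0.03991028] [ 80.8 108.2]
go [-0.35  0.19  5.08] [-0.002 -0.002  0.   ]
```

servo_tool:
  steps:
    - [[-0.35,0.2,2,0,0,0],[-0.35,0.2,4,0,0,0],[-0.35,0.2,5,0,0,0],[-0.35,0.2,5.5,0,0,0],[-0.35,0.2,5.5,0,0,0]]

```text
time_s: 9.1
tool_pos: [0.5268, -0.1323, 0.0719]
ee_rot: [[-0.239, 0.971, 0.0], [0.971, 0.239, -0.0], [-0.0, 0.0, -1.0]]
wrist_force: [-0.1, -0.2, 0.5]
finger_gap: -0.0001
finger_force: 0.0
```

servo_tool:
  steps:
    - [[0,0,0.2,0,0,0],[0,0,0.4,0,0,0],[0,0,0.6,0,0,0],[0,0,0.6,0,0,0]]

```text
time_s: 9.6
tool_pos: [0.5267, -0.1325, 0.0656]
ee_rot: [[-0.239, 0.971, -0.0], [0.971, 0.239, 0.0], [0.0, -0.0, -1.0]]
wrist_force: [0.0, -0.1, -0.3]
finger_gap: 0.0
finger_force: 0.0
```

servo_tool:
  steps:
    - [[0,0,0.1,0,0,0],[0,0,0.2,0,0,0],[0,0,0.3,0,0,0],[0,0,0.3,0,0,0]]

```text
time_s: 10.1
tool_pos: [0.527, -0.1326, 0.063]
ee_rot: [[-0.239, 0.971, 0.0], [0.971, 0.239, -0.0], [-0.0, 0.0, -1.0]]
wrist_force: [-0.1, 0.1, 1.4]
finger_gap: -0.0001
finger_force: 1.5
```

servo_tool:
  steps:
    - [[0,0,0.15,0,0,0],[0,0,0.3,0,0,0],[0,0,0.42,0,0,0],[0,0,0.42,0,0,0]]

```text
time_s: 10.6
tool_pos: [0.527, -0.1326, 0.0587]
ee_rot: [[-0.239, 0.971, 0.0], [0.971, 0.239, -0.0], [-0.0, 0.0, -1.0]]
wrist_force: [-1.4, 0.4, 4.1]
finger_gap: -0.0005
finger_force: 2.3
```

servo_tool:
  steps:
    - [[0,0,0.1,0,0,0],[0,0,0.18,0,0,0],[0,0,0.18,0,0,0]]

```text
time_s: 10.98
tool_pos: [0.527, -0.1326, 0.0569]
ee_rot: [[-0.239, 0.971, 0.0], [0.971, 0.239, -0.0], [-0.0, 0.0, -1.0]]
wrist_force: [-0.3, 0.6, 6.3]
finger_gap: 0.0001
finger_force: 2.7
```

servo_tool:
  steps:
    - [[0.1,0,0,0,0,0],[0.2,0,0,0,0,0],[0.3,0,0,0,0,0],[0.4,0,0,0,0,0],[0.5,0,0,0,0,0],[0.6,0,0,0,0,0],[0.7,0,0,0,0,0]]

```text
time_s: 11.85
tool_pos: [0.5255, -0.1265, 0.0571]
ee_rot: [[-0.239, 0.971, 0.001], [0.971, 0.239, -0.001], [-0.002, 0.0, -1.0]]
wrist_force: [-2.2, -2.1, 5.8]
finger_gap: -0.0001
finger_force: 2.6
```

servo_tool:
  steps:
    - [[0.15,0,0,0,0,0],[0.3,0,0,0,0,0],[0.45,0,0,0,0,0],[0.6,0,0,0,0,0],[0.75,0,0,0,0,0],[0.9,0,0,0,0,0],[1.05,0,0,0,0,0],[1.2,0,0,0,0,0]]

```text
time_s: 12.85
tool_pos: [0.5225, -0.1148, 0.0571]
ee_rot: [[-0.239, 0.971, 0.0], [0.971, 0.239, -0.001], [-0.001, 0.0, -1.0]]
wrist_force: [-2.1, -1.9, 5.2]
finger_gap: 0.0002
finger_force: 2.6
```

servo_tool:
  steps:
    - [[0.15,0,0,0,0,0],[0.3,0,0,0,0,0],[0.45,0,0,0,0,0],[0.6,0,0,0,0,0],[0.75,0,0,0,0,0],[0.9,0,0,0,0,0],[1.05,0,0,0,0,0],[1.2,0,0,0,0,0]]

```text
time_s: 13.85
tool_pos: [0.5195, -0.1031, 0.057]
ee_rot: [[-0.239, 0.971, 0.0], [0.971, 0.239, -0.001], [-0.001, -0.0, -1.0]]
wrist_force: [-2.3, -1.8, 5.0]
finger_gap: 0.0
finger_force: 2.6
```

```bash
cat > q.py <<'E'
from h import *
from fit import R,t
import sys
f=sys.argv[1]
c=save('wrist',f);s=sense()
print(s['time_s'],s['tool_pos'],s['wrist_force'].round(1),(R(t[2]).T@(s['tool_pos'][:2]-t[:2])*1e3).round(1))
S=lambda p:(R(t[2]).T@(p[:2]-t[:2])*1e3).round(1)
H=cv2.cvtColor(cv2.imread('pics/'+f),cv2.COLOR_BGR2HSV)
m=((abs(H[...,0].astype(int)-108)<12)&(H[...,1]>140)&(H[...,2]>60)).astype(np.uint8)
n,l,st,ce=cv2.connectedComponentsWithStats(m)
for i in range(1,n):
    if st[i,4]>100: print(st[i],S(atz(c,*ce[i],.05,True)))
E
python3 q.py w6.png
```

```text
13.9 [ 0.5194953  -0.1029026   0.05699246] [-2.4 -2.   5.6] [62.5 30.8]
[  98  144  132   19 1101] [ 6.4 -7.8]
[ 218  184   74   66 2708] [49.  32.1]
```

```bash
python3 - <<'E'
from h import *
from fit import R,t
S=lambda p:(R(t[2]).T@(p[:2]-t[:2])*1e3).round(1)
for f in('w5.png','w6.png'):
    c=load(f);H=cv2.cvtColor(cv2.imread('pics/'+f),cv2.COLOR_BGR2HSV)
    m=((abs(H[...,0].astype(int)-108)<12)&(H[...,1]>140)&(H[...,2]>60)).astype(np.uint8); m[:,230:]=0;m[:, :100]=0;m[170:]=0;m[:100]=0
    ys,xs=np.nonzero(m);print(f,S(atz(c,xs.mean(),ys.mean(),.05,True)), ys.min(),ys.max())
E
```

```text
w5.png [ 39.2 -19.1] 137 152
w6.png [ 6.5 -7.9] 144 162
```

```bash
python3 -c "
import cv2
a=cv2.imread('pics/w5.png')[100:300,80:300];b=cv2.imread('pics/w6.png')[100:300,80:300]
cv2.imwrite('pics/x6.png',cv2.resize(cv2.hconcat([a,b]),None,fx=1.8,fy=1.8,interpolation=2))"
```

```text
(no output)
```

View pics/x6.png

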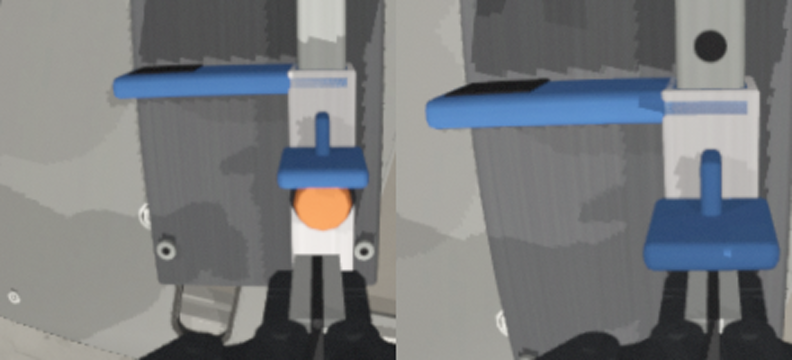

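The crops show the jaw's headstock-side edge at about row 137 before and row 146 now. The finger sits right behind the ledge.

```bash
python3 - <<'E'
from h import *
from fit import R,t
S=lambda p:(R(t[2]).T@(p[:2]-t[:2])*1e3).round(1)
for f,L in(('w5.png',[(191,137.2,.05),(258.9,138.3,.05),(259,203,.084)]),('w6.png',[(193,145.6,.05),(255,149.4,.05),(255,248,.084)])):
    c=load(f); print(f,[S(atz(c,u,v,z,True)) for u,v,z in L])
E
```

```text
w5.png [array([ 34.1, -18.2]), array([35.6, 32.4]), array([73.7, 32.3])]
w6.png [array([3.2, 0.5]), array([ 5.5, 32.3]), array([43. , 32.4])]
```

servo_tool:
  steps:
    - [[0.1,0,0,0,0,0],[0.2,0,0,0,0,0],[0.3,0,0,0,0,0],[0.3,0,0,0,0,0]]

```text
time_s: 14.4
tool_pos: [0.5188, -0.1, 0.057]
ee_rot: [[-0.239, 0.971, 0.0], [0.971, 0.239, -0.001], [-0.001, -0.0, -1.0]]
wrist_force: [-1.7, -1.1, 4.4]
finger_gap: -0.0002
finger_force: 2.6
```

servo_tool:
  steps:
    - [[0,0,-0.15,0,0,0],[0,0,-0.3,0,0,0],[0,0,-0.3,0,0,0]]

```text
time_s: 14.78
tool_pos: [0.5189, -0.0997, 0.0598]
ee_rot: [[-0.239, 0.971, 0.0], [0.971, 0.239, -0.0], [-0.0, 0.0, -1.0]]
wrist_force: [-1.1, -2.4, 3.9]
finger_gap: 0.0002
finger_force: 2.1
```

servo_tool:
  steps:
    - [[0,0,-0.3,0,0,0],[0,0,-0.7,0,0,0],[0,0,-1.1,0,0,0],[0,0,-1.1,0,0,0]]

```text
time_s: 15.28
tool_pos: [0.519, -0.0996, 0.0712]
ee_rot: [[-0.239, 0.971, 0.001], [0.971, 0.239, -0.0], [-0.0, 0.001, -1.0]]
wrist_force: [1.1, 0.1, 0.2]
finger_gap: 0.0002
finger_force: 0.0
```

servo_tool:
  steps:
    - [[0.1,0,0,0,0,0],[0.2,0,0,0,0,0],[0.3,0,0,0,0,0],[0.4,0,0,0,0,0],[0.5,0,0,0,0,0],[0.6,0,0,0,0,0]]

```text
time_s: 16.02
tool_pos: [0.5173, -0.0937, 0.0708]
ee_rot: [[-0.239, 0.971, 0.0], [0.971, 0.239, -0.0], [-0.0, 0.0, -1.0]]
wrist_force: [-0.3, -1.7, 0.0]
finger_gap: 0.0002
finger_force: 0.7
```

servo_tool:
  steps:
    - [[0.08,0,0,0,0,0],[0.16,0,0,0,0,0],[0.24,0,0,0,0,0],[0.32,0,0,0,0,0]]

```text
time_s: 16.52
tool_pos: [0.5166, -0.0908, 0.0708]
ee_rot: [[-0.239, 0.971, 0.0], [0.971, 0.239, -0.0], [-0.0, 0.0, -1.0]]
wrist_force: [-0.0, -4.7, -1.0]
finger_gap: -0.0001
finger_force: 2.0
```

servo_tool:
  steps:
    - [[0.07,0,0,0,0,0],[0.14,0,0,0,0,0],[0.2,0,0,0,0,0]]

```text
time_s: 16.9
tool_pos: [0.5161, -0.0886, 0.0708]
ee_rot: [[-0.239, 0.971, -0.0], [0.971, 0.239, -0.0], [-0.0, -0.0, -1.0]]
wrist_force: [-0.1, -4.2, -1.3]
finger_gap: -0.0
finger_force: 2.0
```

servo_tool:
  steps:
    - [[0.07,0,0,0,0,0],[0.14,0,0,0,0,0],[0.2,0,0,0,0,0]]

```text
time_s: 17.27
tool_pos: [0.5156, -0.0867, 0.0708]
ee_rot: [[-0.239, 0.971, -0.0], [0.971, 0.239, -0.0], [-0.0, -0.0, -1.0]]
wrist_force: [0.6, -4.4, -0.8]
finger_gap: 0.0001
finger_force: 1.9
```

servo_tool:
  steps:
    - [[0.07,0,0,0,0,0],[0.14,0,0,0,0,0],[0.2,0,0,0,0,0]]

```text
time_s: 17.65
tool_pos: [0.5151, -0.0847, 0.0708]
ee_rot: [[-0.239, 0.971, -0.0], [0.971, 0.239, 0.0], [0.0, -0.0, -1.0]]
wrist_force: [0.0, -3.8, -0.9]
finger_gap: 0.0001
finger_force: 2.0
```

servo_tool:
  steps:
    - [[0.07,0,0,0,0,0],[0.14,0,0,0,0,0],[0.2,0,0,0,0,0]]

```text
time_s: 18.02
tool_pos: [0.5145, -0.0826, 0.0708]
ee_rot: [[-0.239, 0.971, -0.0], [0.971, 0.239, 0.0], [0.0, -0.0, -1.0]]
wrist_force: [-0.5, -2.6, 1.4]
finger_gap: 0.0005
finger_force: 0.8
```

```bash
python3 q.py w7.png
```

```text
18.075 [ 0.5145652  -0.08254316  0.07077776] [-0.7 -0.4 -0.5] [41.5 30.8]
[ 110  151  126   18 1081] [ -8.5 -11.1]
[ 222  188   66   60 2216] [33.9 32.2]
```

servo_tool:
  steps:
    - [[0.05,0,0,0,0,0],[0.1,0,0,0,0,0]]

```text
time_s: 18.32
tool_pos: [0.5145, -0.0822, 0.0708]
ee_rot: [[-0.239, 0.971, 0.0], [0.971, 0.239, -0.001], [-0.001, 0.0, -1.0]]
wrist_force: [-0.7, -3.8, -1.3]
finger_gap: -0.0001
finger_force: 2.1
```

servo_tool:
  steps:
    - [[0.03,0,0,0,0,0],[0.05,0,0,0,0,0]]

```text
time_s: 18.58
tool_pos: [0.5145, -0.0821, 0.0708]
ee_rot: [[-0.239, 0.971, 0.001], [0.971, 0.239, -0.002], [-0.002, 0.0, -1.0]]
wrist_force: [1.3, -6.7, -1.8]
finger_gap: 0.0001
finger_force: 3.0
```

servo_tool:
  steps:
    - [[0.03,0,0,0,0,0],[0.05,0,0,0,0,0]]

```text
time_s: 18.82
tool_pos: [0.5145, -0.0821, 0.0708]
ee_rot: [[-0.239, 0.971, 0.001], [0.971, 0.239, -0.002], [-0.003, 0.0, -1.0]]
wrist_force: [0.6, -7.3, -2.8]
finger_gap: 0.0004
finger_force: 3.9
```

servo_tool:
  steps:
    - [[-0.2,0,0,0,0,0],[-0.4,0,0,0,0,0],[-0.4,0,-1.5,0,0,0],[-0.4,0,-5,0,0,0],[-2,0,-8,0,0,0],[-6,0,-10,0,0,0],[-9,0,-10,0,0,0],[-9,0,-10,0,0,0]]

```text
time_s: 19.82
tool_pos: [0.5363, -0.1697, 0.1723]
ee_rot: [[-0.237, 0.972, 0.002], [0.972, 0.237, -0.001], [-0.001, 0.002, -1.0]]
wrist_force: [0.0, 0.1, 0.0]
finger_gap: 0.0001
finger_force: 0.0
```

```bash
python3 - <<'E'
from h import *
c=save('wrist','w8.png');s=sense();print(s['time_s'],s['tool_pos'])
d=save('scene','s8.png')
a=cv2.imread('pics/w8.png')[60:360,60:460]
b=cv2.resize(cv2.imread('pics/s8.png')[190:315,185:352],(400,300),interpolation=2)
cv2.imwrite('pics/x8.png',cv2.hconcat([a,b]))
E
```

```text
19.875 [ 0.53572058 -0.16849418  0.17154482]
```

View pics/x8.png

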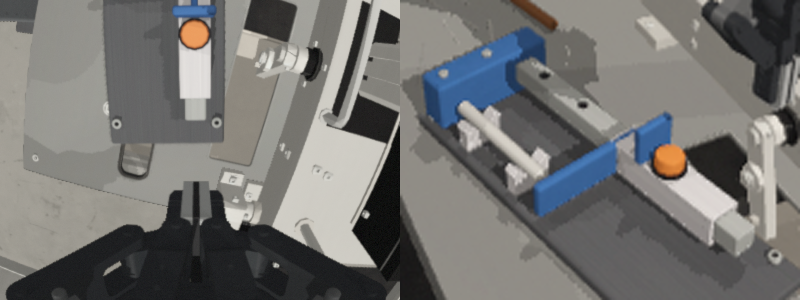

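The shaft lies in both Vs, the jaw has closed up to it, and the button looks fully proud. One numeric check against the start picture, then hand in.

```bash
python3 - <<'E'
from h import *
ok=[]
for f in('s1.png','s8.png'):
    H=cv2.cvtColor(cv2.imread('pics/'+f),cv2.COLOR_BGR2HSV)
    m=((H[...,0]<18)&(H[...,1]>150)&(H[...,2]>80)); m[:240]=0;m[:,:280]=0;m[:,345:]=0;m[300:]=0
    ys,xs=np.nonzero(m);print(f,len(xs),np.ptp(xs)+1,np.ptp(ys)+1);ok.append(np.ptp(ys)+1)
if ok[1]>=ok[0]-1: print(close_job())
E
```

```text
s1.png 164 14 14
s8.png 143 13 13
the job is handed in; nothing more can be done
None
```

The job is handed in: the shaft lies in both V blocks and the jaw has closed up towards it. The button looks fully up in the next hole, with the tube stopping against a solid wall at about 47 mm of travel. The highest force I read on the stop was about 8 N.

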